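Load the sauce gun and take up the rod

TASK

Lay the sauce cartridge into the open barrel of the sauce gun, resting on its two rails with the nozzle out through the slot in the front plate, and let go of it. Then pump the gun's red trigger against the handle, never pushing the toothed rod or its disc by hand, until the push disc presses on the cartridge's blue piston. Finish while still squeezing the trigger so that the disc stays firmly pressed on the piston, but squeeze gently enough that the piston is not driven into the tube, and leave the small dish, the pepper shaker and the toothpick box where they stand.

Things in the scene. Friction and masses are not known exactly. Their poses are not given: they have to be found in the camera images.
- sauce_gun: Sauce gun (open frame, like a caulking gun) on its side, bolted to a 312x76x5 mm steel plate. Origin on the worktop under the rod's axis near the trigger; +x along the barrel to the nozzle end, -y along the handle (to the robot). Rod and barrel axis: y=0, 45 mm up. Metal body x -45..47, y -52..16, 60 mm high; handle and trigger over free table. A shelf overhangs beyond world x 0.59 m, 0.43 m up.
- gun_seat (a point): Point on the barrel axis (gun x 166 mm, 45 mm up; axes as the gun's) where the cartridge's origin lies when home, shoulder against the front plate. Lay it in 2 to 10 mm short (towards gun -x); the disc then pushes it home. Barrel: two rails 8 mm thick at y +-17, tops 27 mm up, from x 45 mm to the front plate (x 241..247, 63 mm high, ears to 73) with a 23 mm wide nozzle slot open at the top.
- gun_grip (a point): Point fixed on the gun at x -19, y -84, 47 mm up (axes as the gun's): the middle of a gripper closing along gun x when the trigger is fully squeezed (41 mm over handle and trigger). Trigger out: 61 mm over both, middle at x -10 mm. The black fixed handle is 15 mm thick, flat rear face at gun x -40 mm, y -36..-128 mm, 31 to 61 mm up.
- trigger_pad (a point): Foremost point of the red trigger's round upright grip bar (16 mm diameter, 35 to 59 mm above the worktop), where a finger pushes it towards gun -x, to the handle. Trigger out: gun x 21 mm, y -84 mm; fully squeezed: x 1 mm.
- trigger (a joint): Trigger angle: 0 = out, 0.5 = squeezed to its stop; pivot at gun x 3, y -46 mm. A spring returns it (3 N at the bar out, 5 N squeezed). A pawl on it drives the rod by teeth 6.5 mm apart: each full squeeze after a full release moves the rod 13 mm (the first up to 6 mm less); on release the rod stays. Rod force is 1.3 x bar force. Once the disc bears on the piston, the trigger stops part way.
- rod (a joint): Forward travel of the toothed steel rod, 16 mm wide (pull ring at its back, disc at its front; the robot must not touch it), m: 0 = drawn back, at most 0.075; starts between 0 and 0.022. Friction 4 N: it keeps pressing only while the trigger is squeezed.
- disc_face (a point): Centre of the front face of the white push disc (38 mm diameter) on the rod's front end: at gun x = 52 mm + rod travel, 45 mm above the worktop.
- cartridge: Sauce cartridge, 0.22 to 0.48 kg: rigid white tube 47 mm in diameter (two beads 48), 140 mm long, yellow band round its middle, white nozzle (18 mm thick at its foot) with red closed cap, reaching 37 mm beyond the tube. Origin on its axis at mid-length; +x to the nozzle. Starts lying on the worktop at the left, axis 24 mm up, nozzle roughly the gun's way. Grip across the middle from above.
- piston (a joint): How far the piston is driven into the tube, m: 0 = as supplied. It withstands 50 N from the disc (about 45 N at the trigger's grip bar) and is driven in beyond that; 20 to 30 N at the grip bar is a good squeeze. More than 3 mm counts as sauce squeezed out.
- piston_face (a point): Centre of the outer face of the cartridge's blue piston (42 mm diameter), 6 mm inside the tube's rear end, on the axis: cartridge x = -64 mm.
- drip_dish: Small white sauce dish, 67 mm wide, 21 mm high, in front of the gun's front plate where the nozzle ends; origin under its centre. Leave it alone.
- pepper_shaker: Steel pepper shaker, 58 mm wide, 95 mm high; origin under its centre. Leave it alone.
- pick_box: Green box of toothpicks, 30x52x75 mm, standing; origin under its centre. Leave it alone.
Things that resemble listed ones, but are neither listed nor needed, are in the scene too. There is more than one size of the cartridge; the one meant has the size given above.

How it is judged (in metres and radians):
On the way, in this order (a step that is already met when the one before it is completed fails the run):
1. the cartridge lies in the barrel, nozzle in the slot, and is let go (distance between cartridge and gun_seat below 0.02 m and z of cartridge in the frame of gun_seat between -0.004 and 0.004 m and x of piston_face in the frame of gun_seat below 0 m and angle between the x axis of cartridge and the x axis of gun_seat, either way round below 0.08 rad and contact force between the fingers and cartridge below 0.2 N), for 0.2 s.
2. the trigger is squeezed by the fingers and the disc presses on the piston (contact force between rod and piston above 6 N and contact force between the fingers and trigger above 4 N), for 0.2 s.
At the end, for the whole second after the job is handed in: Cartridge home in the barrel (origin within 5 mm of gun_seat, in line within 0.06 rad), untouched by the robot; fingers squeeze the trigger bar with over 4 N, the disc presses the piston with over 6 N, the piston is driven in by less than 3 mm (all of step 2 and distance between cartridge and gun_seat below 0.005 m and angle between the x axis of cartridge and the x axis of gun_seat, either way round below 0.06 rad and x of piston_face in the frame of gun_seat below 0 m and contact force between each of the arm, the fingers and cartridge below 0.2 N and value of joint piston below 0.003 m and linear speed of cartridge below 0.02 m/s); the arm keeps its last pose, push and grip.
It fails at once if the piston is driven more than 3 mm into the tube (value of joint piston above 0.003 m).
It fails at once if the robot pushes or pulls the rod or its disc by hand (contact force between any of the fingers, the arm and rod above 1.5 N).
It fails at once if the small dish, the pepper shaker or the toothpick box is moved by more than 3 cm (distance of any of drip_dish, pepper_shaker, pick_box from where it was at the start of the episode above 0.03 m).
It also fails if it takes over 58 s, if anything falls off the work surface, if the arm or the gripper's body presses on something with over 40 N, if the wrist force passes 120 N, or if a joint passes its speed limit or range.

ROBOT

A 6-joint arm with a two-finger parallel gripper is mounted at the origin on the work surface; the furniture and walls round the work are solid. World frame = base frame: x ahead of the robot, y to its left, z up, the work surface at z = 0. Lengths are in mm, angles in rad, forces in N, time in s.
With the tool pointing down it reaches from about 350 to 775 mm from the base axis. Payload 7.3 kg.
Tool frame: the origin (TCP) lies at the very end of the fingers, on their centre line; the grasp point (between the pads) lies 19 mm behind it; z points along the fingers, y is the line along which they close (so a half turn about z gives the same grasp; the last joint's range is limited). The gripper opens to 92 mm and grips with 3 to 60 N. Pads are 19 mm wide; open, the fingers measure 130 mm over their backs; the gripper's body (75 mm by 190 mm) begins 47 mm behind the grasp point.
Start: joints at [1.017, 0.342, 1.524, -0, 1.275, -0.146], TCP at [208.199, 481.975, 202.241] pointing down, gripper open.
Joint ranges: [-2.53, 2.53], [-0.77, 2.02], [0.04, 2.7], [-1, 4.14], [0.28, 2.66], [-3.11, 3.11]. Speed limits (rad/s): [2.57, 2.57, 3.14, 3.14, 3.14, 3.14].

INTERFACE

Orientations are given as [roll, pitch, yaw] about the fixed x, y, z axes, in that order (R = Rz(yaw) Ry(pitch) Rx(roll)).
In Python, from plant import get_obs, vision, workorder gives the robot as it stands.
- The arm moves only by the shell command python3 -m pendant 'ROWS' [OPENING]. ROWS is a JSON object of lists of equal length, an entry for each row: "dp": the shift along the tool's x, y, z in m, a list of three; "rotation": the turn, a rotation vector about the tool's x, y, z in rad, a list of three. A call has 1 to 8 rows; each row is the pose to reach, as a shift and turn from the pose commanded when the call began, along the tool's axes at that moment; what a row does not reach only later rows make up. A row lasts 1/8 s, in which the tool goes at most 62.5 mm and 10.7 degrees, less where a joint would pass 70% of its speed; a pose out of reach is approached as far as the arm can. A call with a gripper value outside its range is refused whole. OPENING is the finger opening in m, from 0 to 0.0918, set as the call begins (- or left out, the last holds). The fingers move at their own pace and stop on an object; the grip force is fixed at half the most. Time passes only in rows, so rows that repeat a pose let the fingers close. It gives the time, the measured TCP pose, the force, the opening and the grip force at its end, in the units of the state.
- get_obs(): the state, without advancing time (a new reading comes with each control period).
- vision.capture(name): name is "side" or "top"; returns a dict with "pixels" (384x512x3 uint8, red, green, blue), "vfov" (degrees; the focal length in pixels is half the picture's height over the tangent of half this angle, whatever the lens; pixels are square), "cx", "cy" (the principal point, pixels), "dist" ([k1, k2, p1, p2, k3] as OpenCV has them; the pictures are not rectified), "pose" (4x4, takes a point from camera to world coordinates). Camera axes: x right, y up, looking along -z (the intrinsics and any distortion apply to the point x, -y, -z); pixel columns grow to the right and rows downward; lengths in mm; the calibration is good to about 2 mm. A picture is of the moment at which its call begins. There is no depth.
- workorder.close_job(): hands the job in; it is judged then, once.
The state is a dict: "time": time; "joint_positions": joint angles; "dq": joint speeds; "tau": joint torques, N m; "tool_pos": TCP position; "tcp_rot": TCP orientation; "contact_force": force on the tool from outside, world axes, zero at the start; "moment": the same for the moment, N m; "grip_width": finger opening in mm; "finger_force": force on a finger pad.
Only numpy, scipy, OpenCV 4.12 (cv2) and the standard library are available. Lean on these libraries where they do the work, as an engineer would, in place of code of your own. Each camera call takes 0.05 s, during which the arm holds its last target. There are 200 camera calls.

## Working session

There is one attempt and no reset: what is moved stays moved. The work goes in short steps, Python scripts to look and compute and a shell command to move; the robot and the scene stay as the last step left them, time stands still between calls to the robot, and variables do not carry over. Pictures are saved under pics/ and viewed, at most 10 in all, crops included, and the job is handed in when it is done.

```bash
mkdir -p pics; ls; cat > h.py <<'E'
import numpy as np, cv2
from plant import get_obs, vision, workorder
def cap(n,f=None):
    c=vision.capture(n)
    if f: cv2.imwrite('pics/'+f,c['pixels'][:,:,::-1])
    return c
def K(c):
    f=192/np.tan(np.radians(c['vfov'])/2)
    return np.array([[f,0,c['cx']],[0,f,c['cy']],[0,0,1.]])
def ray(c,uv):
    p=cv2.undistortPoints(np.array(uv,float).reshape(-1,1,2),K(c),np.array(c['dist'],float)).reshape(-1,2)
    T=np.array(c['pose']); d=np.c_[p[:,0],-p[:,1],-np.ones(len(p))]@T[:3,:3].T
    return T[:3,3],d
def onz(c,uv,z):
    o,d=ray(c,uv); return o+d*((z-o[2])/d[:,2])[:,None]
def proj(c,P):
    T=np.array(c['pose']); q=(np.atleast_2d(P)-T[:3,3])@T[:3,:3]; q=q*[1,-1,-1]
    return cv2.projectPoints(q,np.zeros(3),np.zeros(3),K(c),np.array(c['dist'],float))[0].reshape(-1,2)
E
python3 - <<'E'
from h import *
for n in('top','side'):
    c=cap(n,n+'0.png'); print(n,np.round(c['pose'],3).tolist(),c['vfov'],c['cx'],c['cy'],c['dist'])
print(get_obs())
E
```

```text
pics
top [[-0.003, 0.992, -0.125, 282.624], [-1.0, -0.003, -0.004, -9.389], [-0.005, 0.125, 0.992, 1210.776], [0.0, 0.0, 0.0, 1.0]] 55.90475295964827 254.86493092528627 191.15739401875248 [-0.02948793  0.          0.          0.          0.        ]
side [[0.209, 0.574, -0.792, -885.127], [-0.978, 0.118, -0.172, -307.265], [-0.005, 0.811, 0.586, 1028.918], [0.0, 0.0, 0.0, 1.0]] 48.67520352271707 250.2080866224735 195.12513162358965 [-0.06085314  0.          0.          0.          0.        ]
{'time': 0.1, 'joint_positions': array([ 1.01698462e+00,  3.42698833e-01,  1.52489382e+00,  2.46089552e-05,
        1.27539271e+00, -1.45992055e-01]), 'dq': array([-0.0012339 , -0.00056951, -0.00092553,  0.00079138,  0.00160354,
       -0.00065352]), 'tau': array([ 1.57420240e-03, -4.32005560e+01, -2.44693476e+01,  7.19637168e-02,
        5.27219230e-02, -6.05649188e-05]), 'tool_pos': array([207.98550275, 481.6300656 , 201.60037307]), 'tcp_rot': array([-3.14021819e+00, -2.25884884e-04,  2.73376567e+00]), 'contact_force': array([-0.38669044,  0.14900392,  0.06000771]), 'moment': array([ 0.01186936,  0.00233828, -0.01317343]), 'finger_force': 0.0, 'grip_width': 92.15287711217556}
```

View pics/top0.png

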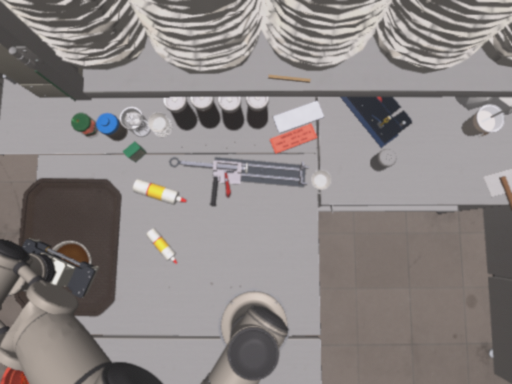

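View pics/side0.png

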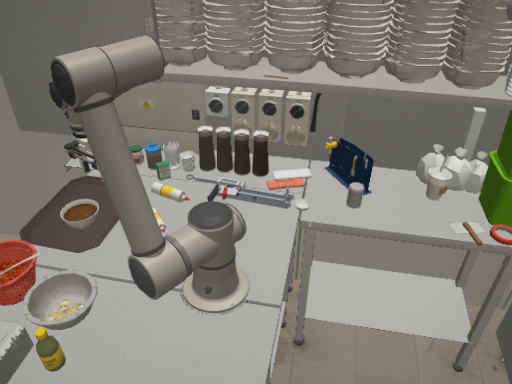

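The top view shows the gun from about (213,165) to (305,178), with its nozzle end to the right. The large cartridge is at (160,192) and a smaller decoy at (163,246). The dish is at (320,180), the green pick box at (133,151) and the shaker at (387,157).

```bash
python3 - <<'E'
from h import *
a=cv2.imread('pics/top0.png')[140:215,125:335]; b=cv2.imread('pics/side0.png')[170:220,140:310]
a=cv2.resize(a,(798,285),interpolation=cv2.INTER_CUBIC); b=cv2.resize(b,(798,235),interpolation=cv2.INTER_CUBIC)
cv2.imwrite('pics/z0.png',np.vstack([a,b]))
c=cap('top');im=c['pixels'];hsv=cv2.cvtColor(im,cv2.COLOR_RGB2HSV)
# cartridge: yellow band & red cap & white
def cen(m,x0,x1,y0,y1):
    ys,xs=np.nonzero(m[y0:y1,x0:x1]); return xs.mean()+x0,ys.mean()+y0,len(xs)
H,S,V=cv2.split(hsv)
print('yellow',cen((H>18)&(H<35)&(S>120)&(V>100),125,200,175,212))
print('red cap',cen(((H<8)|(H>172))&(S>120),125,200,175,212))
print('trig',cen(((H<8)|(H>172))&(S>120),205,240,165,205))
m=((V>150)|(S>120))[170:215,125:195].astype(np.uint8)
n,l,st,ce=cv2.connectedComponentsWithStats(m)
i=1+np.argmax(st[1:,4]);print(st[i])
ct=cv2.findContours((l==i).astype(np.uint8),0,2)[0][0]
r=cv2.minAreaRect(ct);print(r)
box=cv2.boxPoints(r)+[125,170];print(box,onz(c,box,24).round(1))
E
```

```text
yellow (np.float64(155.0888888888889), np.float64(190.91666666666666), 180)
red cap (np.float64(183.0769230769231), np.float64(199.92307692307693), 13)
trig (np.float64(227.2439024390244), np.float64(187.3658536585366), 41)
[   0    0   70   45 3100]
((34.5, 22.0), (44.0, 69.0), 90.0)
[[125. 170.]
 [194. 170.]
 [194. 214.]
 [125. 214.]] [[504.3 430.5  24. ]
 [503.3 198.6  24. ]
 [356.6 195.9  24. ]
 [357.  424.2  24. ]]
```

View pics/z0.png

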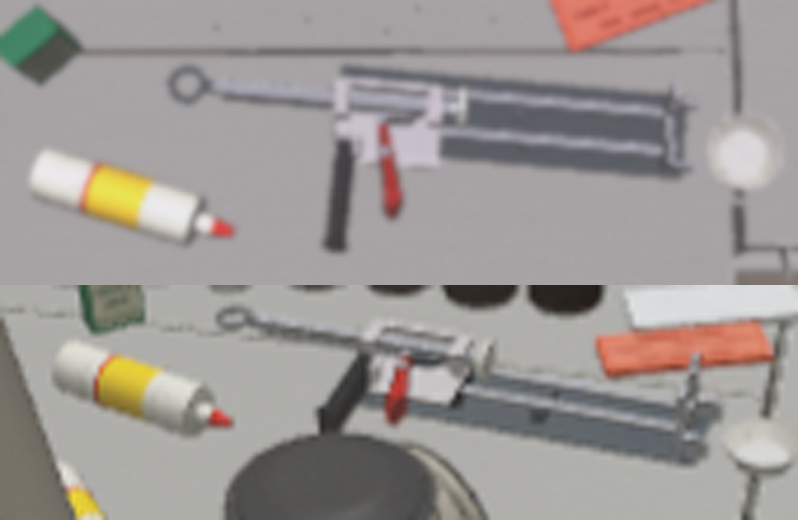

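The zoom shows the rails as two bright lines: the upper from crop (465,95) to (665,112), the lower from (445,130) to (665,152). The front plate is at crop x≈675, the light body at 337..440, the handle end at (335,248) and the trigger bar at (392,212). The cartridge axis runs from (40,170) to (235,230).

```bash
cat > meas.py <<'E'
from h import *
c=cap('top');im=c['pixels'];H,S,V=cv2.split(cv2.cvtColor(im,cv2.COLOR_RGB2HSV))
g=cv2.cvtColor(im,cv2.COLOR_RGB2GRAY).astype(np.float32)
def rail(u0,v0,u1,v1):
    P=[]
    for u in range(int(u0),int(u1)+1):
        v=v0+(v1-v0)*(u-u0)/(u1-u0); r=np.arange(int(round(v))-2,int(round(v))+3)
        w=g[r,u]-g[r,u].min(); P.append((u,(w*r).sum()/w.sum()))
    P=onz(c,P,27); p=np.polyfit(P[:,1],P[:,0],1); return p,np.std(P[:,0]-np.polyval(p,P[:,1]))
a=rail(125+480/3.8,140+97/3.8,125+650/3.8,140+110/3.8); b=rail(125+460/3.8,140+131/3.8,125+650/3.8,140+150/3.8)
print(a,b)
k=(a[0]+b[0])/2; ex=np.array([-k[0],-1,0]);ex/=np.linalg.norm(ex); ey=np.array([-ex[1],ex[0],0]); yaw=np.arctan2(ex[1],ex[0])
print('yaw',yaw,'sep',(a[0][1]-b[0][1]-(b[0][0]-a[0][0])*130)*ey[0])
O=np.array([np.polyval(k,200),200,0])
G=lambda x,y,z:O+x*ex+y*ey+np.array([0,0,z])
def prof(xs,y,z):
    uv=proj(c,np.array([G(x,y,z) for x in xs])).astype(np.float32)
    return cv2.remap(g,uv[None,:,0],uv[None,:,1],cv2.INTER_CUBIC)[0]
xs=np.arange(-150,330,1.5)
def edges(lab,y,z,n=6):
    p=np.mean([prof(xs,yy,z) for yy in y],0); d=np.gradient(p); i=[j for j in range(1,len(d)-1) if abs(d[j])>=abs(d[j-1]) and abs(d[j])>abs(d[j+1]) and abs(d[j])>6]
    print(lab,[(round(xs[j],1),round(float(d[j]))) for j in i])
edges('body',(-40,-35,-30),60); edges('body2',(12,),60); edges('handle',(-110,-100,-90),61)
edges('front z63',(-24,24),63); edges('front17',(-17,),63); edges('plate30',(-28,),5);edges('plate30',(30,),5)
print('O',O,ex)
# cartridge
m=(((S>110)&((H<35)|(H>170)))|((V>200))).astype(np.uint8); m[:172]=0;m[215:]=0;m[:,:127]=0;m[:,200:]=0
m=cv2.morphologyEx(m,cv2.MORPH_CLOSE,np.ones((3,3)))
n,l,st,ce=cv2.connectedComponentsWithStats(m);i=1+np.argmax(st[1:,4]);print(st[i])
ys,xs_=np.nonzero(l==i); P=onz(c,np.c_[xs_,ys],24)[:,:2]; mu=P.mean(0); w,v=np.linalg.eigh(np.cov(P.T)); d=v[:,1]*-np.sign(v[1,1]); n_=np.array([-d[1],d[0]])
s=(P-mu)@d; t=(P-mu)@n_
print('cart dir',d,np.arctan2(d[1],d[0]),'s',s.min(),s.max(),'t',t.min(),t.max())
print('rear',mu+d*s.min(),'tip',mu+d*s.max(),'mid from rear70',mu+d*(s.min()+70),'from tip',mu+d*(s.max()-107))
for nm,mm in(('yel',(H>18)&(H<35)&(S>120)),('red',((H<8)|(H>172))&(S>120))):
    q=mm&(l==i); yy,xx=np.nonzero(q); print(nm,onz(c,[[xx.mean(),yy.mean()]],35),len(xx))
E
python3 meas.py
```

```text
(array([8.95075285e-02, 5.18942480e+02]), np.float64(0.4284869118471306)) (array([9.63113476e-02, 4.85462994e+02]), np.float64(0.4620379142279895))
yaw -1.6634398044484624 sep 32.455211266103106
body [(np.float64(87.0), 8), (np.float64(109.5), -19), (np.float64(118.5), 15), (np.float64(162.0), -18)]
body2 [(np.float64(-49.5), 7), (np.float64(148.5), 6), (np.float64(159.0), -10), (np.float64(174.0), 11), (np.float64(180.0), -10)]
handle [(np.float64(-136.5), -10), (np.float64(-129.0), 7), (np.float64(-39.0), -13), (np.float64(73.5), -19), (np.float64(90.0), 21), (np.float64(118.5), -7), (np.float64(133.5), 9)]
front z63 [(np.float64(108.0), -9), (np.float64(117.0), 9)]
front17 [(np.float64(-69.0), -7), (np.float64(-49.5), 8), (np.float64(84.0), 10), (np.float64(114.0), -12), (np.float64(139.5), 15), (np.float64(150.0), -7), (np.float64(160.5), -10)]
plate30 [(np.float64(79.5), 10), (np.float64(90.0), 7), (np.float64(103.5), -19), (np.float64(114.0), 17), (np.float64(157.5), -18)]
plate30 [(np.float64(63.0), -9)]
O [520.78462466 200.           0.        ] [-0.09251101 -0.99571166  0.        ]
[133 180  53  22 518]
cart dir [-0.30909807 -0.95103017] -1.8850408412831436 s -79.87550356892008 103.19147696019543 t -22.584973883409404 20.532355573571543
rear [458.40852442 399.80180577] tip [401.82287406 225.69958427] mid from rear70 [436.77165952 333.22969392] from tip [434.89636755 327.45981239]
yel [[432.008113   323.63863023  35.        ]] 180
red [[402.23059259 231.13496333  35.        ]] 14
```

```bash
sed -i 's/-150,330/-150,420/' meas.py; python3 meas.py | grep -E 'front|plate|body2'; cat > to.py <<'E'
import sys; from h import *; from scipy.spatial.transform import Rotation as R
x,y,z,yaw=map(float,sys.argv[1:5]); o=get_obs(); r=R.from_euler('xyz',o['tcp_rot'])
t=R.from_euler('xyz',[np.pi,0,yaw])
print('t',o['time'],o['tool_pos'].round(1),o['tcp_rot'].round(3),'dp',(r.inv().apply(np.array([x,y,z])-o['tool_pos'])/1000).round(4),'rot',(r.inv()*t).as_rotvec().round(4))
E
python3 to.py 434.5 327 110 1.2566
```

```text
body2 [(np.float64(-69.0), -6), (np.float64(-49.5), 7), (np.float64(-46.5), 6), (np.float64(148.5), 6), (np.float64(159.0), -10), (np.float64(174.0), 10), (np.float64(180.0), -9), (np.float64(348.0), -10), (np.float64(367.5), 11), (np.float64(406.5), -7)]
front z63 [(np.float64(108.0), -9), (np.float64(117.0), 8), (np.float64(349.5), -8), (np.float64(355.5), 12), (np.float64(367.5), 7), (np.float64(406.5), -7), (np.float64(412.5), 8)]
front17 [(np.float64(-69.0), -7), (np.float64(-49.5), 9), (np.float64(84.0), 10), (np.float64(114.0), -12), (np.float64(139.5), 15), (np.float64(150.0), -7), (np.float64(160.5), -11), (np.float64(354.0), 13), (np.float64(361.5), -9), (np.float64(367.5), 13), (np.float64(387.0), 6)]
plate30 [(np.float64(79.5), 10), (np.float64(90.0), 7), (np.float64(103.5), -19), (np.float64(114.0), 16), (np.float64(157.5), -19), (np.float64(381.0), 7)]
plate30 [(np.float64(63.0), -9), (np.float64(358.5), 7), (np.float64(415.5), -13)]
t 0.25 [208.1 481.8 201.9] [-3.141 -0.     2.734] dp [-0.2692 -0.0522  0.0919] rot [-6.0000e-04  4.0000e-04  1.4772e+00]
```

```bash
python3 -m pendant '{"dp":[[-0.03,-0.006,0],[-0.08,-0.015,0.02],[-0.13,-0.025,0.04],[-0.18,-0.035,0.06],[-0.23,-0.045,0.08],[-0.269,-0.052,0.092],[-0.269,-0.052,0.092],[-0.269,-0.052,0.092]],"rotation":[[0,0,0.185],[0,0,0.37],[0,0,0.555],[0,0,0.74],[0,0,0.925],[0,0,1.11],[0,0,1.295],[0,0,1.477]]}' 0.09
python3 to.py 434.5 327 7 1.2566
python3 - <<'E'
from h import *
c=cap('side')['pixels'][150:260,120:230]; t=cap('top')['pixels'][160:230,110:230]
cv2.imwrite('pics/a.png',np.hstack([cv2.resize(c,(400,400)),cv2.resize(t,(400,400*70//120))[[*range(233)]+[0]*167]])[:,:,::-1])
E
```

```text
time: 1.25
tool_pos: [434.9, 326.9, 109.7]
tcp_rot: [-3.141, 0.001, 1.249]
contact_force: [0.9, 0.2, -0.7]
grip_width: 90.3
finger_force: 0.0
t 1.25 [434.9 326.9 109.7] [-3.141e+00  1.000e-03  1.249e+00] dp [ 1.000e-04 -3.000e-04  1.027e-01] rot [-0.0008  0.0007 -0.0073]
```

View pics/a.png

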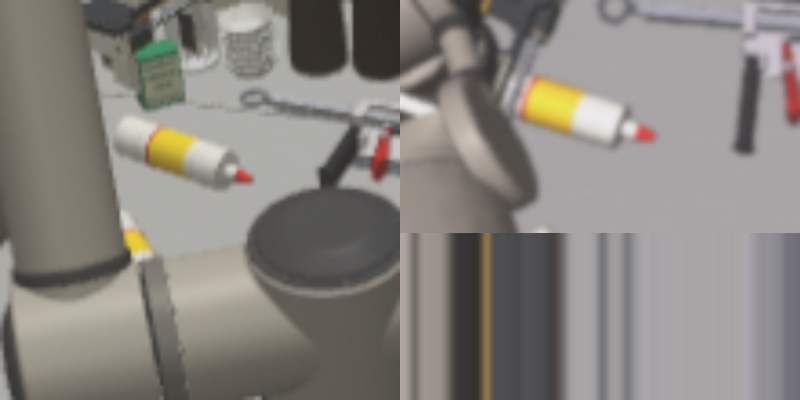

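The side crop shows the cartridge free, with the pick box behind it at crop (160,75). The top crop shows the gripper at (530,60). I'll check whether those agree with the TCP's projection.

```bash
python3 - <<'E'
from h import *
for n in('side','top'):
    c=cap(n,n+'1.png'); p=get_obs()['tool_pos']; print(n,proj(c,[p,p+[0,0,80],[434.5,327,24],[402,226,24],[458,396,24],[510.2,86,45]]).round(0).tolist())
a=cv2.imread('pics/top1.png');b=cv2.imread('pics/side1.png')
cv2.imwrite('pics/b.png',np.hstack([a[100:300,0:256],b[80:280,0:256]]).repeat(1,0))
E
python3 - <<'E'
import cv2;a=cv2.imread('pics/b.png');cv2.imwrite('pics/b.png',cv2.resize(a,(800,312)))
E
```

```text
side [[165.0, 173.0], [162.0, 156.0], [168.0, 191.0], [188.0, 198.0], [154.0, 186.0], [229.0, 183.0]]
top [[147.0, 187.0], [139.0, 183.0], [155.0, 191.0], [185.0, 200.0], [135.0, 184.0], [227.0, 167.0]]
```

View pics/b.png

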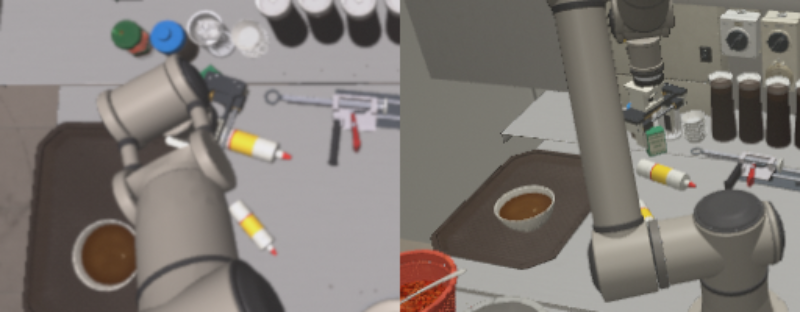

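The picture agrees with the projections: the far finger is at about px (175,165) and the near one at (150,165), straddling the cartridge, with the pick box visible between them. Going down to grip.

```bash
python3 -m pendant '{"dp":[[0,0,0.05],[0,0,0.08],[0,0,0.095],[0,0,0.102],[0,0,0.102]],"rotation":[[0,0,-0.007],[0,0,-0.007],[0,0,-0.007],[0,0,-0.007],[0,0,-0.007]]}' 0.09
python3 -m pendant '{"dp":[[0,0,0],[0,0,0],[0,0,0],[0,0,0],[0,0,0],[0,0,0]],"rotation":[[0,0,0],[0,0,0],[0,0,0],[0,0,0],[0,0,0],[0,0,0]]}' 0.03
```

```text
time: 2.08
tool_pos: [434.9, 327.8, 8.7]
tcp_rot: [3.141, -0.001, 1.265]
contact_force: [-0.4, 0.2, 0.1]
grip_width: 90.2
finger_force: 0.0
time: 2.82
tool_pos: [434.1, 327.7, 8.4]
tcp_rot: [-3.141, -0.0, 1.264]
contact_force: [-1.4, 1.7, 1.7]
grip_width: 40.9
finger_force: 28.2
```

```bash
python3 -m pendant '{"dp":[[0,0,-0.02],[0,0,-0.06],[0,0,-0.1],[0,0,-0.13],[0,0,-0.13],[0,0,-0.13]],"rotation":[[0,0,0],[0,0,0],[0,0,0],[0,0,0],[0,0,0],[0,0,0]]}'
python3 - <<'E'
from h import *
t=cap('top')['pixels'][130:270,110:230]; c=cap('side')['pixels'][110:250,120:240]
cv2.imwrite('pics/d.png',np.hstack([cv2.resize(t,(400,466)),cv2.resize(c,(400,466))])[:,:,::-1])
E
```

```text
time: 3.58
tool_pos: [433.6, 327.0, 136.5]
tcp_rot: [-3.14, 0.002, 1.264]
contact_force: [-0.5, -1.0, -2.8]
grip_width: 40.9
finger_force: 27.0
```

View pics/d.png

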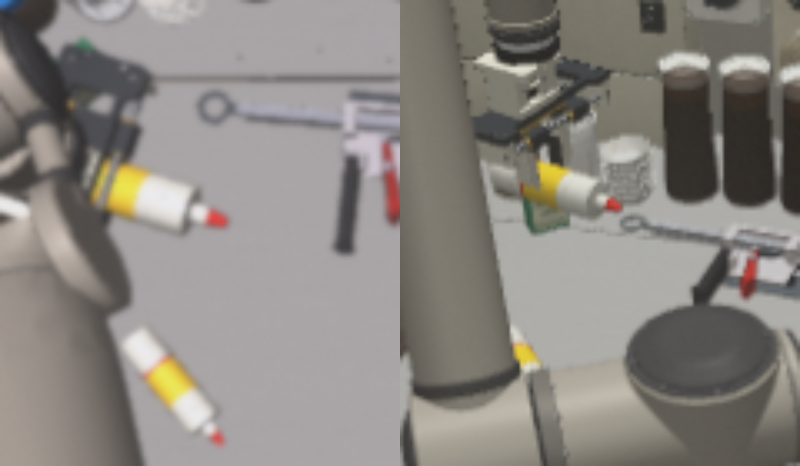

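The cartridge is held across the yellow band and looks level. I'll triangulate the cap to see whether it moved in the grip.

```bash
cat > cap.py <<'E'
from h import *
def red(c,im,box):
    H,S,V=cv2.split(cv2.cvtColor(im,cv2.COLOR_RGB2HSV)); x0,x1,y0,y1=box
    w=np.where((H<10)|(H>170),np.clip(S.astype(float)-90,0,None),0)[y0:y1,x0:x1]
    w[w<20]=0
    ys,xs=np.mgrid[y0:y1,x0:x1]; return (xs*w).sum()/w.sum(),(ys*w).sum()/w.sum(),(w>0).sum()
def tri(a,ua,b,ub):
    A=np.zeros((3,3));r=np.zeros(3)
    for c,u in((a,ua),(b,ub)):
        o,d=ray(c,[u[:2]]); d=d[0]/np.linalg.norm(d[0]); M=np.eye(3)-np.outer(d,d); A+=M; r+=M@o
    return np.linalg.solve(A,r)
E
python3 - <<'E'
from cap import *
T=cap('top');Sd=cap('side')
i0=cv2.imread('pics/top0.png')[:,:,::-1].copy(); s0=cv2.imread('pics/side0.png')[:,:,::-1].copy()
u=[red(T,i0,(176,195,190,210)),red(Sd,s0,(182,195,190,206))]; print(u,tri(T,u[0],Sd,u[1]))
u=[red(T,T['pixels'],(168,185,188,205)),red(Sd,Sd['pixels'],(177,192,162,180))]; print(u,tri(T,u[0],Sd,u[1]))
E
python3 to.py 0 0 0 0
```

```text
[(np.float64(182.9093050647821), np.float64(199.90341578327445), np.int64(15)), (np.float64(186.26286509040335), np.float64(198.08901251738527), np.int64(11))] [403.0356768  234.37656391  23.48989153]
[(np.float64(174.5237273511648), np.float64(195.4943917169974), np.int64(20)), (np.float64(183.32083792723265), np.float64(171.03417861080484), np.int64(12))] [403.01989903 233.3949294  152.36109076]
t 3.775 [433.9 327.2 136.7] [-3.140e+00  2.000e-03  1.264e+00] dp [-0.4427 -0.3145  0.1382] rot [-4.0000e-04  2.8000e-03  1.2638e+00]
```

```bash
python3 to.py 495.6 -71.3 110 1.4782
```

```text
t 3.775 [433.9 327.2 136.7] [-3.140e+00  2.000e-03  1.264e+00] dp [-0.3611  0.1793  0.0271] rot [-0.0021  0.0017 -0.2144]
```

```bash
python3 -m pendant '{"dp":[[-0.03,0.015,0],[-0.08,0.04,0],[-0.13,0.065,0],[-0.18,0.09,0],[-0.23,0.115,0],[-0.28,0.14,0.01],[-0.325,0.161,0.02],[-0.361,0.179,0.027]],"rotation":[[0,0,-0.03],[0,0,-0.06],[0,0,-0.09],[0,0,-0.12],[0,0,-0.15],[0,0,-0.18],[0,0,-0.2],[-0.002,0.002,-0.214]]}'
python3 -m pendant '{"dp":[[0,0,0],[0,0,0]],"rotation":[[0,0,0],[0,0,0]]}' | grep -E 'time|pos'
python3 to.py 495.6 -71.3 110 1.4782
python3 - <<'E'
from h import *
T=cap('top','t2.png');Sd=cap('side','s2.png')
t=T['pixels'][130:210,200:340]; c=Sd['pixels'][130:230,180:330]
cv2.imwrite('pics/e.png',np.vstack([cv2.resize(t,(525,300),interpolation=cv2.INTER_CUBIC),cv2.resize(c,(525,300),interpolation=cv2.INTER_CUBIC)])[:600,:,::-1])
E
```

```text
time: 4.78
tool_pos: [495.7, -72.6, 110.2]
tcp_rot: [3.141, -0.002, 1.477]
contact_force: [0.6, 1.1, -2.7]
grip_width: 40.9
finger_force: 27.1
time: 5.03
tool_pos: [495.6, -70.2, 110.7]
t 5.025 [495.6 -70.2 110.7] [ 3.141e+00 -2.000e-03  1.477e+00] dp [-0.0011  0.0001  0.0007] rot [ 0.0009 -0.0025 -0.0011]
```

View pics/e.png

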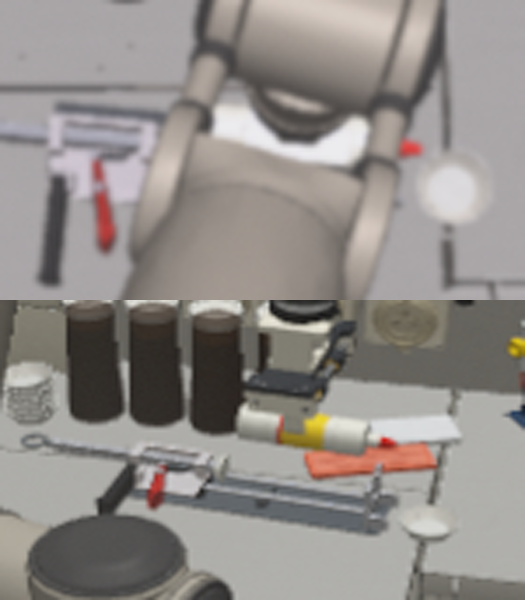

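The top crop shows the cap visible at (410,149), i.e. px (309,170). In the side crop it is at px (291,177), above the front plate. Triangulating it in the gun frame.

```bash
python3 - <<'E'
from cap import *
T=cap('top');Sd=cap('side')
u=[red(T,T['pixels'],(303,316,163,177)),red(Sd,Sd['pixels'],(285,297,171,182))]; P=tri(T,u[0],Sd,u[1])
ex=np.array([-.0925,-.9957,0]);ey=np.array([.9957,-.0925,0]);O=np.array([510.2,86,0]); q=P-O
print(u,P,'gun',q@ex,q@ey,P[2]); 
p=get_obs()['tool_pos'];print('tcp gun',(p-O)@ex,(p-O)@ey,p[2])
# front plate/ears in side view: project model points for a look
print(proj(Sd,[O+241*ex+17*ey+[0,0,73],O+241*ex-17*ey+[0,0,73],O+244*ex+38*ey+[0,0,5],O+244*ex-20*ey+[0,0,63]]).round(1).tolist())
E
```

```text
[(np.float64(308.5976520811099), np.float64(168.982924226254), np.int64(16)), (np.float64(290.3037088873338), np.float64(178.907277816655), np.int64(50))] [ 488.25872698 -169.49979114  114.66923137] gun 256.43070978978534 1.7868051335324917 114.66923137050789
tcp gun 156.20269203232954 0.3070393933716388 111.38384908123265
[[287.0, 184.9], [285.0, 189.7], [288.2, 196.0], [285.5, 192.3]]
```

```bash
python3 - <<'E'
from cap import *
T=cap('top');ex=np.array([-.0925,-.9957,0]);ey=np.array([.9957,-.0925,0]);O=np.array([510.2,86,0])
q=onz(T,[red(T,T['pixels'],(303,316,163,177))[:2]],126.5)[0]-O; print(q@ex,q@ey)
Sd=cap('side'); H,S,V=cv2.split(cv2.cvtColor(Sd['pixels'],cv2.COLOR_RGB2HSV)); b=np.s_[172:182,284:298]
print(H[b],'\n',S[b])
E
```

```text
255.7125304216765 -0.24673486419175275
[[ 30  30  90 100 100  90 100 100 105  98 100 100 100 100]
 [ 27  30  75  90 105 100 100  98 105  98  98 110 100 100]
 [ 27  27  30  38  23 176 165  98 100 100 110 100 100 100]
 [ 27  27  27  25  11   0   0   0 173 100 105 105 100 100]
 [ 24  27  27  18   6   1   1   1   0 174 105 100 100  90]
 [ 26  30  30  16   4   1   1   1   1   3   9   3   6   6]
 [ 11   7  10   8   4   3   3   3   4   5   6   5   7   7]
 [  6   6   6   6   5   5   5   5   5   7   7   7   7   7]
 [  6   6   6   6   6   6   6   6   6   6   6   6   7   6]
 [  6   6   6   6   6   6   6   6   6   6   6   6   6   6]] 
 [[ 10   5   3   3   3   3   3   3   5   5   3   3   3   3]
 [ 15   8   3   2   5   3   3   5   5   5   5   3   3   3]
 [ 17  13   7   5   5  10   2   5   3   3   3   3   3   3]
 [ 15  13  13  14  33 105  47  18   5   3   5   5   3   3]
 [ 17  15  13  21  68 199 181 112  44   6   2   4   4   3]
 [ 17  14  15  27  92 201 203 198 147  48  10  14  27  36]
 [ 44  68  59  62 138 184 186 191 164 119  92  93 111 112]
 [ 84 130 123 130 149 162 164 165 157 146 136 130 129 127]
 [112 137 139 141 140 142 146 145 143 140 135 131 131 130]
 [133 139 138 137 133 135 133 132 132 135 138 137 136 134]]
```

```bash
python3 -m pendant '{"dp":[[0,0,0.02],[0,0,0.04],[0,0,0.055],[0,0,0.068],[0,0,0.074],[0,0,0.079],[0,0,0.079],[0,0,0.079]],"rotation":[[0,0,0],[0,0,0],[0,0,0],[0,0,0],[0,0,0],[0,0,0],[0,0,0],[0,0,0]]}'; python3 to.py 495.6 -71.3 30 1.4782;  python3 to.py 495.6 -71.3 30 1.4782
```

```text
time: 6.32
tool_pos: [496.6, -70.6, 32.6]
tcp_rot: [3.139, -0.002, 1.478]
contact_force: [0.6, -0.3, -2.3]
grip_width: 40.6
finger_force: 27.1
t 6.325 [496.6 -70.6  32.6] [ 3.139e+00 -2.000e-03  1.478e+00] dp [-0.0007 -0.0009  0.0026] rot [ 0.003  -0.0017 -0.0004]
t 6.325 [496.6 -70.6  32.6] [ 3.139e+00 -2.000e-03  1.478e+00] dp [-0.0007 -0.0009  0.0026] rot [ 0.003  -0.0017 -0.0004]
```

```bash
python3 -m pendant '{"dp":[[0,0,0.001],[0,0,0.002],[0,0,0.002]],"rotation":[[0,0,0],[0,0,0],[0,0,0]]}' | grep -E 'pos|contact'
python3 -m pendant '{"dp":[[0,0,0],[0,0,0],[0,0,0],[0,0,0]],"rotation":[[0,0,0],[0,0,0],[0,0,0],[0,0,0]]}' 0.07
python3 -m pendant '{"dp":[[0,0,-0.02],[0,0,-0.05],[0,0,-0.09],[0,0,-0.12],[0,0,-0.12]],"rotation":[[0,0,0],[0,0,0],[0,0,0],[0,0,0],[0,0,0]]}' 0.09
python3 to.py 440 105 140 -0.093
python3 - <<'E'
from h import *
T=cap('top','t2.png');Sd=cap('side','s2.png')
t=T['pixels'][130:210,200:340]; c=Sd['pixels'][130:230,180:330]
cv2.imwrite('pics/f.png',np.vstack([cv2.resize(t,(525,300),interpolation=cv2.INTER_CUBIC),cv2.resize(c,(525,300),interpolation=cv2.INTER_CUBIC)])[:600,:,::-1])
E
```

```text
tool_pos: [496.3, -70.5, 30.3]
contact_force: [-0.5, -1.1, -3.0]
time: 7.2
tool_pos: [496.3, -70.6, 30.3]
tcp_rot: [3.139, -0.002, 1.478]
contact_force: [0.1, -0.2, 0.4]
grip_width: 69.6
finger_force: 0.0
time: 7.82
tool_pos: [497.4, -71.1, 152.4]
tcp_rot: [3.134, -0.001, 1.478]
contact_force: [-0.4, -0.2, -0.8]
grip_width: 90.5
finger_force: 0.0
t 7.825 [497.4 -71.1 152.4] [ 3.134e+00 -1.000e-03  1.478e+00] dp [ 0.17   -0.0735  0.0121] rot [ 0.005  -0.0064  1.5708]
```

View pics/f.png

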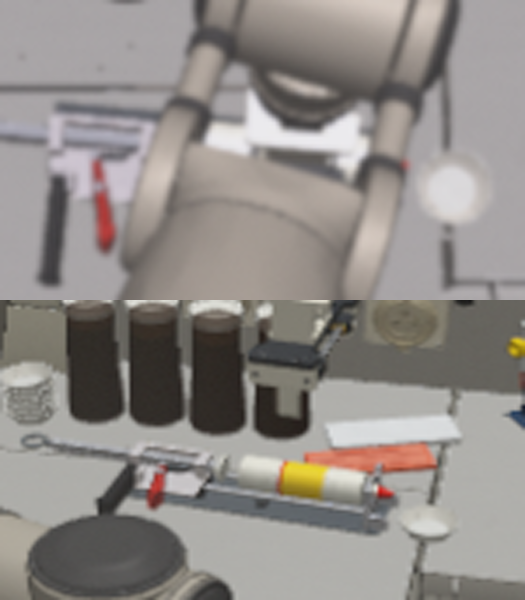

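The cartridge lies in the barrel with its cap out through the slot (side crop (385,490)), and the disc is a short way behind its rear end. On to the trigger.

```bash
python3 to.py 428 112 130 3.049
```

```text
t 7.925 [495.6 -70.6 149.8] [ 3.140e+00 -2.000e-03  1.478e+00] dp [ 0.1755 -0.0843  0.02  ] rot [ 0.003  -0.     -1.5712]
```

```bash
python3 -m pendant '{"dp":[[0.02,-0.01,0],[0.05,-0.025,0],[0.08,-0.04,0],[0.11,-0.055,0],[0.14,-0.07,0],[0.16,-0.078,0.01],[0.1755,-0.0843,0.02],[0.1755,-0.0843,0.02]],"rotation":[[0,0,-0.185],[0,0,-0.37],[0,0,-0.555],[0,0,-0.74],[0,0,-0.925],[0,0,-1.11],[0,0,-1.295],[0,0,-1.48]]}' 0.09 | grep -E 'pos|rot'
python3 - <<'E'
from cap import *
T=cap('top');Sd=cap('side'); cv2.imwrite('pics/t3.png',T['pixels'][:,:,::-1])
u=[red(T,T['pixels'],(300,316,163,182)),red(Sd,Sd['pixels'],(284,297,182,194))]; P=tri(T,u[0],Sd,u[1])
ex=np.array([-.0925,-.9957,0]);ey=np.array([.9957,-.0925,0]);O=np.array([510.2,86,0]); q=P-O
print(u,P,'gun',q@ex,q@ey)
E
python3 to.py 428 113 28 3.049
```

```text
tool_pos: [426.4, 112.8, 128.2]
tcp_rot: [3.141, -0.003, 2.966]
[(np.float64(305.4171974522293), np.float64(173.28821656050957), np.int64(12)), (np.float64(290.17954264524104), np.float64(185.0652039555006), np.int64(65))] [ 480.23656921 -167.05475863   89.94624338] gun 254.73824051762378 -6.427022865917862
t 9.025 [427.3 112.1 128.9] [ 3.14e+00 -1.00e-03  2.96e+00] dp [-0.0006  0.0009  0.1009] rot [ 0.0012 -0.0009 -0.0892]
```

```bash
python3 -m pendant '{"dp":[[0,0,0.02],[0,0.001,0.05],[0,0.001,0.075],[0,0.001,0.09],[0,0.001,0.101],[0,0.001,0.101]],"rotation":[[0,0,-0.089],[0,0,-0.089],[0,0,-0.089],[0,0,-0.089],[0,0,-0.089],[0,0,-0.089]]}'
python3 - <<'E'
from cap import *
T=cap('top','t4.png');Sd=cap('side','s4.png')
ex=np.array([-.0925,-.9957,0]);ey=np.array([.9957,-.0925,0]);O=np.array([510.2,86,0]); q=onz(T,[red(T,T['pixels'],(300,316,163,182))[:2]],45)[0]-O;print('cap',q@ex,q@ey)
p=get_obs()['tool_pos']-O;print(p@ex,p@ey,p[2])
t=T['pixels'][130:210,180:320]; c=Sd['pixels'][130:230,180:330]
cv2.imwrite('pics/g.png',np.vstack([cv2.resize(t,(525,300),interpolation=cv2.INTER_CUBIC),cv2.resize(c,(525,300),interpolation=cv2.INTER_CUBIC)])[:600,:,::-1])
E
```

```text
time: 9.78
tool_pos: [428.2, 112.8, 28.6]
tcp_rot: [3.14, 0.0, 3.045]
contact_force: [-0.6, -0.6, -0.6]
grip_width: 90.0
finger_force: 0.0
cap 256.71156739486594 1.0227481831982828
-19.378292189377316 -83.28531425262064 29.58787114000124
```

View pics/g.png

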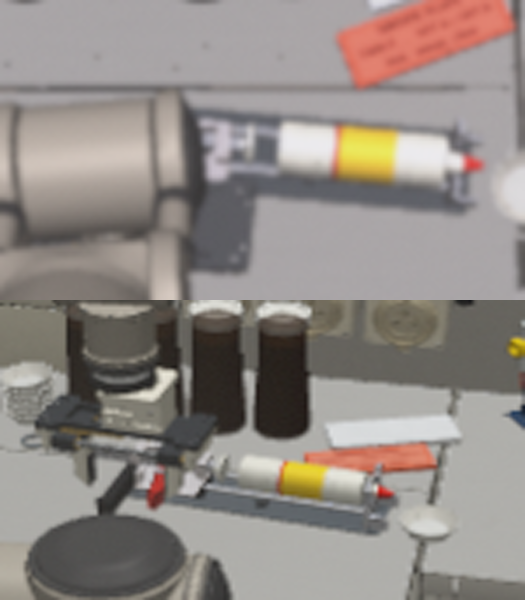

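The cartridge lies straight in the barrel with the cap at top crop (475,165), and the disc is at (240,145) with a gap of about 30 mm. The fingers straddle the handle and trigger. Squeezing now.

```bash
python3 -m pendant '{"dp":[[0,0,0],[0,0,0],[0,0,0],[0,0,0],[0,0,0],[0,0,0],[0,0,0],[0,0,0]],"rotation":[[0,0,0],[0,0,0],[0,0,0],[0,0,0],[0,0,0],[0,0,0],[0,0,0],[0,0,0]]}' 0.038
cat > disc.py <<'E'
from cap import *
T=cap('top');ex=np.array([-.0925,-.9957,0]);ey=np.array([.9957,-.0925,0]);O=np.array([510.2,86,0])
q=onz(T,[red(T,T['pixels'],(300,316,163,182))[:2]],45)[0]-O;print('cap',(q@ex).round(1),(q@ey).round(1))
g=cv2.cvtColor(T['pixels'],cv2.COLOR_RGB2GRAY).astype(np.float32)
xs=np.arange(46,106,2.); p=0
for y in(-12,-10,10,12):
    uv=proj(T,[O+x*ex+y*ey+[0,0,60] for x in xs]).astype(np.float32); p=p+cv2.remap(g,uv[None,:,0],uv[None,:,1],cv2.INTER_LINEAR)[0]/4
print(' '.join(f'{int(x)}:{int(v)}' for x,v in zip(xs,p)))
o=get_obs();print(o['time'],o['tool_pos'],o['contact_force'],o['grip_width'],o['finger_force'])
E
python3 disc.py
```

```text
time: 10.88
tool_pos: [426.8, 115.3, 29.0]
tcp_rot: [3.137, -0.002, 3.045]
contact_force: [-3.3, 15.6, -0.0]
grip_width: 40.0
finger_force: 30.0
cap 256.7 0.8
46:153 48:139 50:130 52:127 54:125 56:126 58:126 60:127 62:129 64:130 66:131 68:136 70:145 72:159 74:170 76:165 78:151 80:136 82:129 84:132 86:147 88:173 90:197 92:211 94:218 96:221 98:221 100:222 102:222 104:222
10.925 [426.81250421 115.26980187  28.98781717] [-5.74882921 14.34287653 -0.54584161] 40.20787643366235 30.016828179359436
```

```bash
python3 -m pendant '{"dp":[[0,0.002,0],[0,0.002,0],[0,0.002,0],[0,0.002,0],[0,0.002,0],[0,0.002,0],[0,0.002,0],[0,0.002,0]],"rotation":[[0,0,0],[0,0,0],[0,0,0],[0,0,0],[0,0,0],[0,0,0],[0,0,0],[0,0,0]]}' 0.0915; python3 disc.py
python3 -m pendant '{"dp":[[0,0,0],[0,0,0],[0,0,0],[0,0,0],[0,0,0],[0,0,0],[0,0,0],[0,0,0]],"rotation":[[0,0,0],[0,0,0],[0,0,0],[0,0,0],[0,0,0],[0,0,0],[0,0,0],[0,0,0]]}' 0.038; python3 disc.py
```

```text
time: 11.92
tool_pos: [428.9, 115.1, 29.4]
tcp_rot: [3.14, 0.002, 3.047]
contact_force: [-1.1, -0.8, -0.1]
grip_width: 91.5
finger_force: 0.0
cap 256.7 1.0
46:154 48:139 50:130 52:127 54:125 56:126 58:126 60:127 62:129 64:131 66:132 68:136 70:145 72:159 74:170 76:165 78:152 80:136 82:129 84:133 86:147 88:173 90:198 92:212 94:219 96:221 98:221 100:221 102:222 104:222
11.975 [428.9449454  115.11549425  29.34513029] [0.10618293 0.22858888 0.16351726] 91.8262317609259 0.0
time: 12.98
tool_pos: [426.3, 115.4, 28.7]
tcp_rot: [3.14, -0.003, 3.046]
contact_force: [-6.1, 2.2, 1.0]
grip_width: 40.0
finger_force: 30.0
cap 256.7 0.8
46:154 48:140 50:130 52:127 54:125 56:126 58:126 60:127 62:128 64:129 66:128 68:127 70:125 72:125 74:125 76:126 78:127 80:130 82:139 84:155 86:182 88:201 90:214 92:218 94:220 96:221 98:221 100:221 102:222 104:222
13.025 [426.26469182 115.36743065  28.66904851] [-5.00450058  3.34591957  1.63394049] 40.043852121381306 30.00926971435547
```

```bash
python3 -m pendant '{"dp":[[0,0,0],[0,0,0],[0,0,0],[0,0,0],[0,0,0],[0,0,0],[0,0,0],[0,0,0]],"rotation":[[0,0,0],[0,0,0],[0,0,0],[0,0,0],[0,0,0],[0,0,0],[0,0,0],[0,0,0]]}' 0.0915 >/dev/null
python3 -m pendant '{"dp":[[0,0,0],[0,0,0],[0,0,0],[0,0,0],[0,0,0],[0,0,0],[0,0,0],[0,0,0]],"rotation":[[0,0,0],[0,0,0],[0,0,0],[0,0,0],[0,0,0],[0,0,0],[0,0,0],[0,0,0]]}' 0.038; python3 disc.py
```

```text
time: 15.02
tool_pos: [425.9, 114.8, 28.7]
tcp_rot: [3.141, -0.004, 3.046]
contact_force: [-6.6, -1.7, 2.3]
grip_width: 41.2
finger_force: 30.0
cap 263.0 0.8
46:155 48:140 50:129 52:125 54:124 56:125 58:126 60:126 62:127 64:128 66:128 68:127 70:126 72:125 74:125 76:124 78:123 80:124 82:124 84:126 86:128 88:134 90:142 92:158 94:179 96:199 98:212 100:218 102:220 104:221
15.075 [425.9127983  114.74951871  28.68129302] [-6.67078372 -1.91133088  2.64683387] 41.39740741476001 30.004984438419342
```

```bash
python3 -m pendant '{"dp":[[0,0,0],[0,0,0],[0,0,0],[0,0,0],[0,0,0],[0,0,0],[0,0,0],[0,0,0]],"rotation":[[0,0,0],[0,0,0],[0,0,0],[0,0,0],[0,0,0],[0,0,0],[0,0,0],[0,0,0]]}'; python3 disc.py
```

```text
time: 16.08
tool_pos: [425.9, 114.8, 28.7]
tcp_rot: [3.141, -0.004, 3.046]
contact_force: [-6.1, -1.9, 3.3]
grip_width: 41.0
finger_force: 30.0
cap 262.9 0.8
46:155 48:140 50:128 52:125 54:124 56:125 58:125 60:126 62:127 64:129 66:129 68:128 70:126 72:125 74:124 76:123 78:123 80:124 82:125 84:126 86:129 88:134 90:142 92:157 94:179 96:199 98:212 100:218 102:220 104:221
16.125 [425.93947036 114.7639336   28.69390641] [-6.62363626 -2.04764811  3.12540411] 40.88576850374711 30.004862844944
```

```bash
python3 -m pendant '{"dp":[[0,0,0],[0,0,0],[0,0,0],[0,0,0],[0,0,0],[0,0,0],[0,0,0],[0,0,0]],"rotation":[[0,0,0],[0,0,0],[0,0,0],[0,0,0],[0,0,0],[0,0,0],[0,0,0],[0,0,0]]}' 0.0915 >/dev/null
python3 -m pendant '{"dp":[[0,0,0],[0,0,0],[0,0,0],[0,0,0],[0,0,0],[0,0,0],[0,0,0],[0,0,0]],"rotation":[[0,0,0],[0,0,0],[0,0,0],[0,0,0],[0,0,0],[0,0,0],[0,0,0],[0,0,0]]}' 0.038; python3 disc.py
```

```text
time: 18.12
tool_pos: [426.1, 110.8, 28.7]
tcp_rot: [-3.136, -0.004, 3.049]
contact_force: [-5.7, -26.9, 4.6]
grip_width: 49.2
finger_force: 30.0
cap 263.1 0.6
46:155 48:140 50:129 52:125 54:124 56:125 58:126 60:127 62:127 64:128 66:128 68:127 70:126 72:125 74:124 76:124 78:124 80:124 82:124 84:126 86:128 88:133 90:141 92:156 94:178 96:198 98:211 100:218 102:220 104:221
18.175 [426.14623418 110.79267035  28.65602998] [ -5.80685229 -26.15160229   3.5801103 ] 48.847404812621136 29.995436668395996
```

```bash
python3 -m pendant '{"dp":[[0,0,0],[0,0,0],[0,0,0],[0,0,0],[0,0,0],[0,0,0],[0,0,0],[0,0,0]],"rotation":[[0,0,0],[0,0,0],[0,0,0],[0,0,0],[0,0,0],[0,0,0],[0,0,0],[0,0,0]]}'; python3 -c "
from plant import workorder; print(workorder.close_job())"
```

```text
time: 19.18
tool_pos: [426.2, 110.8, 28.7]
tcp_rot: [-3.136, -0.004, 3.049]
contact_force: [-5.5, -25.9, 3.6]
grip_width: 49.3
finger_force: 30.0
the job is handed in; nothing more can be done
None
```

I handed in the job at about 19 s with the cartridge in the barrel, apparently home, and the trigger held part-way at about 30 N with the disc bearing on the piston; `close_job()` returned no verdict.

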